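Set the blank feed selector by counting clicks

TASK

The label has worn off the feed selector of the welding control desk. Turn its red handle counter-clockwise until it reaches its end stop, then turn it clockwise exactly three clicks from the stop and let go with the handle resting in that click. Leave the hammer, the tin and the wrench as they are.

Things in the scene. Friction and masses are not known exactly. Their poses are not given: they have to be found in the camera images.
- selector_grip (a point): On the selector's axis, 34 mm out from the sloped panel: where to grip. Blank red bar handle, 64 long, 16 thick, from 6 to 46 mm above the panel, both ends alike, on a black disc 68 mm wide, 6 mm thick that turns with it. z: out of the panel along the axis, 35 degrees from vertical; x: along the bar; y: across its thickness; both turn with it. Nothing else stands over 6 mm above the panel.
- selector (a joint): Selector angle, rad: 0 at its counter-clockwise end stop, growing clockwise as seen facing the panel. First position at the stop itself, then a click every 24 degrees (0.419), eight in all, to the other stop at 3.351. A click takes about 0.2 N m; let go, it snaps into the nearest one, unless left within 3 degrees of half-way between two. It starts at 1.5 to 2.7, mostly seated in a click.
- desk: Green steel control desk, fixed, 240 mm deep (x), 260 wide (y); origin under its centre, front towards its -x. From the 60 mm high front edge the grey panel slopes up at 35 degrees for 208 mm to the 184 mm high rear part with a carrying handle (to 216 mm). The selector's axis meets the middle of the panel at (-35, 0, 120) mm in the desk's frame.
- hammer: Loose hammer, bystander, 260 mm long along its x, lying on the bench 230 to 320 mm to the left (+y) of the desk's middle; origin under its middle.
- tin_mid (a point): Centre of a loose blue tin, bystander, 66 mm in diameter, 130 mm tall, standing on the bench to the right (-y) of the desk.
- wrench: Loose steel wrench, bystander, 180 mm long along its x, 8 mm thick, lying on the bench to the right (-y) of the desk, nearer the robot than the tin; origin under its middle.

How it is judged:
On the way:
1. the selector has been turned counter-clockwise to its end stop (value of joint selector below 0.1 rad), for 0.1 s.
At the end, for the whole second after the job is handed in: The selector rests, released, in the third click from its counter-clockwise stop (72 degrees, within 7 degrees), and hammer, tin and wrench are within 30 mm of where they were (value of joint selector between 1.137 and 1.377 rad and velocity of joint selector between -0.1 and 0.1 rad/s and distance of each of hammer, tin_mid, wrench from where it was at the start of the episode below 0.03 m); the robot touches nothing.
It fails at once if the hammer, tin or wrench is moved more than 30 mm (distance of any of hammer, tin_mid, wrench from where it was at the start of the episode above 0.03 m).
It also fails if it takes over 59 s, if anything falls off the work surface, if the arm or the gripper's body presses on something with over 40 N, if the wrist force passes 120 N, or if a joint passes its speed limit or range.

ROBOT

A 6-joint arm with a two-finger parallel gripper is mounted at the origin on the work surface. World frame = base frame: x ahead of the robot, y to its left, z up, the work surface at z = 0. Lengths are in m, angles in rad, forces in N, time in s.
With the tool pointing down it reaches from about 0.3 to 0.875 m from the base axis. Payload 6.4 kg.
Tool frame: the origin (TCP) lies on the centre line of the jaws, within the pads' length; the fingertips stand 8 mm ahead of it and the grasp point (between the pads) lies 11 mm behind it; z points along the fingers, y is the line along which they close (so a half turn about z gives the same grasp; the last joint's range is limited). The gripper opens to 85 mm and grips with 20 to 120 N. Pads are 22 mm wide; open, the fingers measure 114 mm over their backs; the gripper's body (76 mm by 85 mm) begins 54 mm behind the grasp point. The pads swing forward as they close: fully open they stand 13 mm farther back than shut.
Start: joints at [-1.53, 0.181, 1.607, -0, 1.354, -0.206], TCP at [0.14, -0.558, 0.205] pointing down, gripper open.
Joint ranges: [-2.99, 2.99], [-0.89, 2.07], [0.3, 2.58], [-1.14, 4.28], [0, 2.63], [-3.12, 3.12]. Speed limits (rad/s): [2.57, 2.57, 3.01, 3.14, 3.14, 3.14].

INTERFACE

Orientations are given as a rotation vector (axis times angle).
In Python, from plant import robot gives the robot as it stands. The module is installed in compiled form; this text tells all that it offers.
- The arm moves only by the tool play_rows, never from a script. Its argument "motion" is a list of rows, each a list of 3 entries, a list of its own where there are three numbers: the finger opening in mm, from 0 to 85.4, then the shift along the tool's x, y, z in mm, then the turn about the tool's z in rad. In form: [[claw, [x, y, z], spin], ...]. A call has 1 to 12 rows; each row is the pose to reach, as a shift and turn from the pose commanded when the call began, along the tool's axes at that moment; what a row does not reach only later rows make up. A row lasts 1/10 s, in which the tool goes at most 50 mm and 8.59 degrees, less where a joint would pass 70% of its speed; a pose out of reach is approached as far as the arm can. A call with a gripper value outside its range is refused whole. The fingers move at their own pace and stop on an object; "force" is the grip in N (left out, the last holds). Time passes only in rows, so rows that repeat a pose let the fingers close. It gives the time, the measured TCP pose, the force, the opening and the grip force at its end, in the units of the state.
- robot.get_obs(): the state, without advancing time (a new reading comes with each control period).
- robot.grab_frame(name): name is "scene" or "top" or "wrist"; returns a dict with "color" (420x560x3 uint8, blue, green, red), "depth" (420x560 float32, m along the optical axis (not along the pixel's ray), 0 where there is no reading), "vertical_fov" (degrees; the focal length in pixels is half the picture's height over the tangent of half this angle, whatever the lens; pixels are square), "cx", "cy" (the principal point, pixels), "k1" (the pictures are not rectified: a ray, as slopes to the right and down, at radius r is drawn at 1 + k1 r^2 times it, then the intrinsics apply), "rvec" (rotation vector, rad) and "tvec" (3), from world to camera coordinates, as OpenCV has them. Camera axes: x right, y down, z forward; pixel columns grow to the right and rows downward; lengths in m; the calibration is good to about 2 mm. A picture is of the moment at which its call begins.
- robot.hand_in(): hands the job in; it is judged then, once.
The state is a dict: "time_s": time; "joint_positions": joint angles; "dq": joint speeds; "joint_torque": joint torques, N m; "tcp_pos": TCP position; "orientation": TCP orientation; "contact_force": force on the tool from outside, world axes, zero at the start; "wrist_torque": the same for the moment, N m; "grip_width": opening from 0.0 (shut) to 1.0 (fully open); "finger_force": force on a finger pad.
Only numpy, scipy, OpenCV 4.12 (cv2) and the standard library are available. Lean on these libraries where they do the work, as an engineer would, in place of code of your own. Each camera call takes 0.05 s, during which the arm holds its last target. There are 200 camera calls.

## Working session

There is one attempt and no reset: what is moved stays moved. The work goes in short steps, Python scripts to look and compute and a tool call to move; the robot and the scene stay as the last step left them, time stands still between calls to the robot, and variables do not carry over. Pictures are saved under pics/ and viewed, at most 10 in all, crops included, and the job is handed in when it is done.

Besides the shell and the picture viewer there is one more tool, called after "Call:" in YAML: its name, and indented under it one key for each argument. play_rows: Moves the arm, as the interface text tells. Its arguments: {"type":"object","properties":{"motion":{"type":"array"},"force":{"type":"number"}},"required":["motion"]}

```bash
mkdir -p pics; cat > h.py <<'E'
import numpy as np, cv2
from scipy.spatial.transform import Rotation as R
from plant import robot
def frame(n):
    f=robot.grab_frame(n); d=f["depth"]; H,W=d.shape
    fl=H/2/np.tan(np.radians(f["vertical_fov"])/2)
    K=np.array([[fl,0,f["cx"]],[0,fl,f["cy"]],[0,0,1.]])
    u,v=np.meshgrid(np.arange(W),np.arange(H))
    p=np.stack([u,v],-1).reshape(-1,1,2).astype(float)
    s=cv2.undistortPoints(p,K,np.array([f["k1"],0,0,0.]),None).reshape(H,W,2)
    c=np.dstack([s,np.ones((H,W))])*d[...,None]
    M=R.from_rotvec(np.ravel(f["rvec"])).as_matrix()
    P=(c-np.ravel(f["tvec"]))@M
    P[d==0]=np.nan
    return f["color"],P
def red(c,P):
    h=cv2.cvtColor(c,cv2.COLOR_BGR2HSV)
    return ((h[...,0]<8)|(h[...,0]>172))&(h[...,1]>130)&(h[...,2]>60)&~np.isnan(P[...,0])
E
python3 - <<'E'
from h import *
print(robot.get_obs())
ims=[]
for n in("scene","top"):
    c,P=frame(n); np.save(n+".npy",P); cv2.imwrite(n+".png",c); ims.append(c)
    m=red(c,P); k,l,s,ce=cv2.connectedComponentsWithStats(m.astype(np.uint8))
    for i in range(1,k):
        if s[i,4]>15: print(n,s[i],P[l==i].mean(0),P[l==i].min(0),P[l==i].max(0))
cv2.imwrite("pics/a.png",ims[0]);cv2.imwrite("pics/b.png",ims[1])
E
```

```text
{'time_s': 0.0, 'joint_positions': array([-1.53029017e+00,  1.81509096e-01,  1.60796123e+00,  4.77830763e-06,
        1.35378561e+00, -2.06286642e-01]), 'dq': array([-0.0007899 ,  0.00042259, -0.00066986,  0.00103734,  0.00068178,
       -0.00011938]), 'joint_torque': array([-1.06874231e-03, -4.44875157e+01, -3.51336622e+01, -4.40202302e-04,
        9.01429681e-03,  4.29312905e-06]), 'tcp_pos': array([ 0.14047242, -0.55699575,  0.20442474]), 'orientation': array([-3.11606059e+00, -3.86472583e-01, -2.23503251e-04]), 'contact_force': array([-0.46573231,  0.34146643, -0.05583789]), 'wrist_torque': array([-0.01711309, -0.01755341, -0.04461064]), 'finger_force': 0.0, 'grip_width': 1.0011398868796735}
scene [281 169  26  20 378] [0.50834089 0.11538321 0.14465481] [ 0.36365689  0.08393792 -0.00341568] [0.52750027 0.2552605  0.16366557]
top [272 195   6   6  28] [0.55947844 0.05075599 0.16276834] [0.55303124 0.04472786 0.15810044] [0.56636501 0.05791451 0.16944085]
top [237 212  25  17 288] [0.50089113 0.11764313 0.14933406] [0.47915166 0.08652059 0.1094502 ] [0.52398385 0.15310628 0.16588907]
```

View pics/a.png

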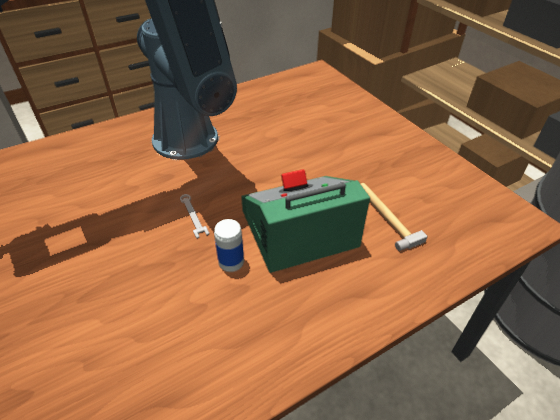

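View pics/b.png

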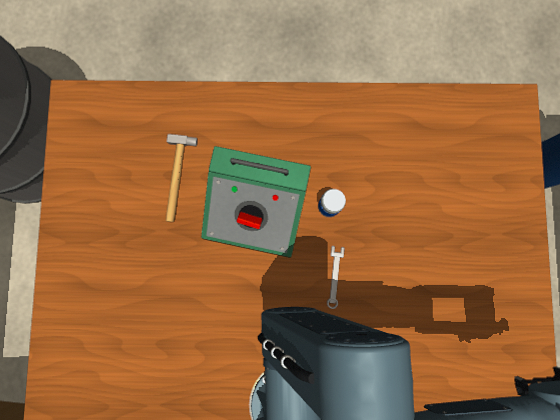

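The scene picture shows the desk with its red bar near (294,180), the tin at (229,245), the wrench at (195,215) and the hammer at (395,215). In the top picture the bar is at about (250,217), roughly across the slope, and the desk is yawed about -10°.

```bash
cat >> h.py <<'E'
def sel(c,P,cx0,n,d,o):
    "height above panel of red points -> bar top rect in panel axes (u upslope, l left)"
E
python3 - <<'E'
from h import *
for nme in("top","scene"):
    P=np.load(nme+".npy"); c=cv2.imread(nme+".png"); h=cv2.cvtColor(c,cv2.COLOR_BGR2HSV)
    near=np.linalg.norm(P[...,:2]-[0.53,0.11],axis=-1)<0.15
    g=near&(h[...,1]<40)&(h[...,2]>80)&(P[...,2]>.06)&(P[...,2]<.182)
    X=P[g]
    for _ in range(6):
        A=np.c_[X[:,:2],np.ones(len(X))]; co=np.linalg.lstsq(A,X[:,2],rcond=None)[0]
        r=X[:,2]-A@co; X=X[abs(r)<max(2*np.std(r),.002)] if True else X
    n=np.array([-co[0],-co[1],1]); n/=np.linalg.norm(n)
    up=np.array([co[0],co[1]]);yaw=np.arctan2(up[1],up[0])
    print(nme,len(X),"tilt",np.degrees(np.arccos(n[2])),"yaw",np.degrees(yaw))
    l=np.cross(n,[n[0]*-1,n[1]*-1,0]);l/=np.linalg.norm(l); u=np.cross(l,n)
    o=X.mean(0)
    D=P-o; hh=D@n; uu=D@u; ll=D@l
    m=red(c,P)&(np.linalg.norm(P[...,:2]-[.505,.115],axis=-1)<.06)
    print("red heights",np.percentile(hh[m],[5,25,50,75,95]))
    t=m&(hh>.035)&(hh<.055)
    q=np.c_[uu[t],ll[t]]; (ce,sz,a)=cv2.minAreaRect((q*1000).astype(np.float32))
    print("top pts",t.sum(),ce,sz,a)
    b=near&(h[...,2]<70)&(abs(hh-.006)<.006)&(np.hypot(uu-ce[0]/1e3,ll-ce[1]/1e3)<.045)
    print("disc",b.sum(),uu[b].min(),uu[b].max(),ll[b].min(),ll[b].max())
    C=o+u*ce[0]/1e3+l*ce[1]/1e3
    print("axis foot",C,"u",u,"l",l,"n",n, "panel ext", [(np.ptp((X-o)@v)) for v in(u,l)])
    print("panel mid",o+u*((X-o)@u).min()/2+u*((X-o)@u).max()/2+l*(((X-o)@l).min()+((X-o)@l).max())/2)
E
```

```text
top 3834 tilt 34.91271584162797 yaw -11.257628608903143
red heights [0.00786558 0.02291046 0.03790826 0.04441752 0.04773493]
top pts 159 (-1.6362113952636719, -0.4377613067626953) (62.05481719970703, 17.25429916381836) 84.83586883544922
disc 196 -0.0367512959259879 0.03235000972952884 -0.03386780931594419 0.03223080444838107
axis foot [0.51661798 0.11443309 0.12031517] u [ 0.80424702 -0.160086    0.57232788] l [0.19522091 0.9807593  0.        ] n [-0.56131589  0.11173037  0.82002488] panel ext [np.float64(0.18718332169722585), np.float64(0.22953942287265383)]
panel mid [0.51520303 0.115491   0.11920248]
scene 667 tilt 34.9941092115836 yaw -11.33591669613109
red heights [0.00635629 0.01510195 0.02581241 0.03616929 0.04427308]
top pts 103 (-9.611504554748535, 7.971094131469727) (62.041221618652344, 16.50257682800293) 80.1409912109375
disc 79 -0.015791319945629493 0.026278844606070283 -0.02567748138404112 0.04106467156173675
axis foot [0.52173358 0.11250329 0.12309422] u [ 0.80322954 -0.16102479  0.57349221] l [0.19656082 0.98049163 0.        ] n [-0.56230432  0.1127261   0.81921101] panel ext [np.float64(0.18880647571591058), np.float64(0.22798054366921716)]
panel mid [0.51880254 0.11366761 0.12092215]
```

```bash
cat > plan.py <<'E'
import numpy as np
from scipy.spatial.transform import Rotation as R
from plant import robot
C=np.array([.517,.1145,.1205]); M=R.from_euler("ZY",[-11.3,-35],degrees=True).as_matrix()  # cols u,l,n
g=np.stack(np.meshgrid([-11,11],[-14.5,14.5],np.linspace(0,60,61),indexing="ij"),-1).reshape(-1,3)/1e3
def pose(phi,sense=1,gap=0.,r=.022,low=.011):
    """tip centre/TCP + tool x yaw for closed fingers behind arm `phi`(deg), pushing ccw(+1)/cw(-1), gap m"""
    a=np.radians(phi); e=M@[np.cos(a),np.sin(a),0]; t=sense*(M@[-np.sin(a),np.cos(a),0])
    yaw=np.arctan2(t[1],t[0]); B=g@R.from_euler("z",yaw).as_matrix().T
    p=C+e*r-t*.03
    for _ in range(60):
        D=B+p-C; h=D@M[:,2]; k=(h<.046); T=np.where(k,D@t,-9); i=T>T.max()-.001
        p=p+M[:,2]*(low-h.min())+t*(-.008-gap-T.max())+e*(r-np.mean((D@e)[i]))*.5
    return p+[0,0,.008],np.degrees(yaw)
def rel(p,yaw,p0,R0):
    "shift in tool axes (mm) and spin from commanded pose p0,R0"
    y0=np.arctan2(R0[1,0],R0[0,0]); d=(np.radians(yaw)-y0+np.pi)%(2*np.pi)-np.pi
    return np.round(R0.T@(p-p0)*1e3,0), round(-d,2)
E
python3 - <<'E'
from plan import *
o=robot.get_obs(); p0=o["tcp_pos"]; R0=R.from_rotvec(o["orientation"]).as_matrix()
print(p0,R0.round(3))
p,y=pose(-95,gap=.012); print("above",p,y,rel(p+[0,0,.12],y,p0,R0))
for f in range(-95,70,12):
    p,y=pose(f); D=M.T@(p-[0,0,.008]-C); print(f,p.round(3),round(y),(D*1e3).round(),rel(p,y,p0,R0))
E
```

```text
[ 0.14047874 -0.55704551  0.20449112] [[ 0.97   0.244 -0.   ]
 [ 0.244 -0.97   0.002]
 [ 0.    -0.001 -1.   ]]
above [0.45513915 0.09280272 0.11116668] -17.396304586108652 (array([ 464., -553.,  -26.]), np.float64(0.55))
-95 [0.465 0.09  0.118] -17 [-44. -34.  18.] (array([ 472., -548.,   87.]), np.float64(0.55))
-83 [0.472 0.113 0.121] -3 [-40. -10.  18.] (array([ 486., -569.,   85.]), np.float64(0.3))
-71 [0.473 0.109 0.123] 11 [-37. -14.  20.] (array([ 485., -564.,   82.]), np.float64(0.05))
-59 [0.475 0.105 0.126] 25 [-34. -18.  21.] (array([ 486., -560.,   79.]), np.float64(-0.19))
-47 [0.477 0.102 0.129] 37 [-30. -21.  21.] (array([ 487., -556.,   76.]), np.float64(-0.41))
-35 [0.481 0.099 0.132] 49 [-25. -22.  21.] (array([ 490., -553.,   74.]), np.float64(-0.61))
-23 [0.485 0.099 0.134] 60 [-20. -22.  21.] (array([ 494., -551.,   71.]), np.float64(-0.79))
-11 [0.49  0.098 0.137] 70 [-15. -21.  20.] (array([ 499., -550.,   69.]), np.float64(-0.97))
1 [0.509 0.097 0.149] 80 [  9. -19.  19.] (array([ 517., -544.,   56.]), np.float64(-1.14))
13 [0.521 0.099 0.158] 89 [ 23. -14.  20.] (array([ 530., -543.,   47.]), np.float64(-1.31))
25 [0.524 0.104 0.16 ] 100 [26. -9. 21.] (array([ 533., -547.,   45.]), np.float64(-1.49))
37 [0.526 0.11  0.161] 110 [27. -3. 21.] (array([ 537., -552.,   44.]), np.float64(-1.68))
49 [0.527 0.116 0.161] 122 [26.  3. 21.] (array([ 539., -558.,   44.]), np.float64(-1.88))
61 [0.527 0.122 0.16 ] 135 [25.  9. 21.] (array([ 541., -564.,   46.]), np.float64(-2.1))
```

```bash
sed -i 's/i=T>T.max()-.001/i=k\&(g[:,0]>0)/' plan.py
python3 - <<'E'
from plan import *
o=robot.get_obs(); p0=o["tcp_pos"]; R0=R.from_rotvec(o["orientation"]).as_matrix()
p,y=pose(-95,gap=.012); print("above",p,y,rel(p,y,p0,R0))
for f in range(-95,70,12):
    p,y=pose(f); D=M.T@(p-[0,0,.008]-C); print(f,p.round(3),round(y),(D*1e3).round(),rel(p,y,p0,R0))
E
```

```text
above [0.45916443 0.10741721 0.11192542] -17.396304586108652 (array([ 471., -566.,   94.]), np.float64(0.55))
-95 [0.469 0.104 0.119] -17 [-43. -19.  18.] (array([ 480., -561.,   87.]), np.float64(0.55))
-83 [0.471 0.098 0.122] -3 [-38. -25.  18.] (array([ 480., -554.,   84.]), np.float64(0.3))
-71 [0.474 0.092 0.127] 11 [-32. -30.  20.] (array([ 482., -548.,   79.]), np.float64(0.05))
-59 [0.479 0.088 0.132] 25 [-24. -34.  21.] (array([ 486., -543.,   74.]), np.float64(-0.19))
-47 [0.485 0.086 0.137] 37 [-16. -35.  21.] (array([ 491., -539.,   69.]), np.float64(-0.41))
-35 [0.492 0.085 0.141] 49 [ -8. -33.  21.] (array([ 498., -537.,   64.]), np.float64(-0.61))
-23 [0.498 0.088 0.145] 60 [ -1. -30.  21.] (array([ 504., -538.,   61.]), np.float64(-0.79))
-11 [0.504 0.092 0.148] 70 [  5. -25.  20.] (array([ 511., -540.,   58.]), np.float64(-0.97))
1 [0.509 0.097 0.149] 80 [  9. -19.  19.] (array([ 517., -544.,   56.]), np.float64(-1.14))
13 [0.512 0.099 0.152] 89 [ 12. -17.  20.] (array([ 521., -545.,   53.]), np.float64(-1.31))
25 [0.515 0.101 0.155] 100 [ 16. -13.  21.] (array([ 524., -547.,   51.]), np.float64(-1.49))
37 [0.518 0.105 0.157] 110 [19. -9. 21.] (array([ 528., -550.,   49.]), np.float64(-1.68))
49 [0.521 0.11  0.158] 122 [21. -3. 21.] (array([ 532., -554.,   48.]), np.float64(-1.88))
61 [0.524 0.117 0.158] 135 [22.  3. 21.] (array([ 536., -560.,   47.]), np.float64(-2.1))
```

Call:
play_rows:
  motion:
    - [0, [0, 0, -50], 0]
    - [0, [0, 0, -100], 0]
    - [0, [0, 0, -120], 0]
    - [0, [471, -566, -120], 0.55]
    - [0, [471, -566, -120], 0.55]
    - [0, [471, -566, -120], 0.55]
    - [0, [471, -566, -120], 0.55]
    - [0, [471, -566, -120], 0.55]
    - [0, [471, -566, -120], 0.55]
    - [0, [471, -566, -120], 0.55]
    - [0, [471, -566, -120], 0.55]
    - [0, [471, -566, -120], 0.55]
  force: 60

```text
time_s: 1.3
tcp_pos: [0.3353, -0.1499, 0.3252]
orientation: [3.105, -0.476, 0.001]
contact_force: [0.8, -1.1, -0.1]
grip_width: 0.004
finger_force: 0.0
```

Call:
play_rows:
  motion:
    - [0, [41, -282, 0], 0]
    - [0, [41, -282, 0], 0]
    - [0, [41, -282, 0], 0]
    - [0, [41, -282, 0], 0]
    - [0, [41, -282, 0], 0]
    - [0, [41, -282, 0], 0]
    - [0, [41, -282, 0], 0]
    - [0, [41, -282, 0], 0]
    - [0, [41, -282, 0], 0]

```text
time_s: 2.2
tcp_pos: [0.458, 0.1043, 0.325]
orientation: [3.105, -0.475, -0.001]
contact_force: [0.3, 0.2, -0.7]
grip_width: 0.002
finger_force: 0.0
```

```bash
python3 - <<'E'
from plan import *
import h,cv2
o=robot.get_obs(); p0=o["tcp_pos"]; R0=R.from_rotvec(o["orientation"]).as_matrix(); print(p0)
c,P=h.frame("wrist"); m=h.red(c,P); D=(P-C)@M
t=m&(abs(D[...,2]-.045)<.008)&(np.hypot(D[...,0],D[...,1])<.06)
print(t.sum(), cv2.minAreaRect((D[t][:,:2]*1e3).astype(np.float32)), np.median(D[t][:,2]))
cv2.imwrite("pics/c.png",c)
for f in [-95]+list(range(-95,-30,6)):
    p,y=pose(f,gap=.012 if f==-95 else 0); print(f,rel(p,y,p0,R0))
E
```

```text
[0.45804193 0.10427938 0.32502508]
759 ((1.9357109069824219, 0.6335430145263672), (62.045196533203125, 16.197099685668945), 84.57424926757812) 0.04258910586134895
-95 (array([  0.,  -3., 213.]), np.float64(-0.0))
-95 (array([  0.,  -3., 213.]), np.float64(-0.0))
-89 (array([ 13.,  -0., 206.]), np.float64(-0.13))
-83 (array([ 14.,   2., 203.]), np.float64(-0.26))
-77 (array([ 17.,   5., 201.]), np.float64(-0.38))
-71 (array([ 19.,   7., 198.]), np.float64(-0.5))
-65 (array([ 22.,   8., 196.]), np.float64(-0.62))
-59 (array([ 25.,   9., 193.]), np.float64(-0.74))
-53 (array([ 28.,  10., 191.]), np.float64(-0.85))
-47 (array([ 31.,  10., 188.]), np.float64(-0.96))
-41 (array([ 35.,   9., 186.]), np.float64(-1.06))
-35 (array([ 38.,   8., 184.]), np.float64(-1.16))
```

View pics/c.png

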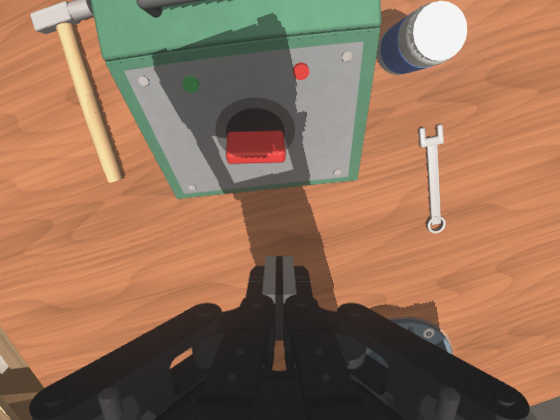

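The wrist picture shows the bar at (255,147), the closed fingertips at (280,262), and the tin and wrench well clear to the right. The bar angle of 84.6° agrees with the top view, so I'm descending below the bar.

Call:
play_rows:
  motion:
    - [0, [0, -3, 50], 0]
    - [0, [0, -3, 100], 0]
    - [0, [0, -3, 150], 0]
    - [0, [0, -3, 190], 0]
    - [0, [0, -3, 212], 0]
    - [0, [0, -3, 212], 0]
    - [0, [0, -3, 212], 0]

```text
time_s: 2.95
tcp_pos: [0.4598, 0.107, 0.1141]
orientation: [-3.105, 0.477, -0.001]
contact_force: [0.4, -0.4, -0.3]
grip_width: 0.005
finger_force: 0.0
```

```bash
cat > go.py <<'E'
import sys
from plan import *
import h,cv2
def bar(cam="top"):
    c,P=h.frame(cam); D=(P-C)@M; t=h.red(c,P)&(abs(D[...,2]-.045)<.008)&(np.hypot(D[...,0],D[...,1])<.05)
    (ce,s,a)=cv2.minAreaRect((D[t][:,:2]*1e3).astype(np.float32)); return t.sum(),np.round(ce,1),np.round(s,1),round(a if s[0]>s[1] else a+90,1)
if __name__=="__main__":
    a=[float(v) for v in sys.argv[1:]]  # start,stop,step,sense[,gap]
    o=robot.get_obs(); p0=o["tcp_pos"]; R0=R.from_rotvec(o["orientation"]).as_matrix()
    print(o["time_s"],p0.round(4),o["contact_force"].round(1),bar("top"),bar("scene"))
    for f in np.arange(a[0],a[1],a[2]):
        p,y=pose(f,int(a[3]),a[4] if len(a)>4 else 0); x,s=rel(p,y,p0,R0); print(f,[0,x.astype(int).tolist(),float(s)])
E
python3 go.py -95 -30 5 1
```

```text
2.95 [0.4598 0.107  0.1141] [ 0.4 -0.4 -0.3] (np.int64(0), array([0., 0.]), array([0., 0.]), 90.0) (np.int64(76), array([ 8.1, -1.3]), array([63.5, 11.2]), 81.2)
-95.0 [0, [9, 0, -5], -0.0]
-90.0 [0, [11, 2, -5], -0.11]
-85.0 [0, [13, 5, -7], -0.21]
-80.0 [0, [15, 7, -9], -0.32]
-75.0 [0, [17, 9, -11], -0.42]
-70.0 [0, [19, 10, -13], -0.53]
-65.0 [0, [21, 11, -15], -0.63]
-60.0 [0, [24, 12, -17], -0.72]
-55.0 [0, [26, 13, -19], -0.81]
-50.0 [0, [29, 13, -21], -0.91]
-45.0 [0, [32, 13, -23], -0.99]
-40.0 [0, [34, 12, -25], -1.08]
-35.0 [0, [37, 11, -27], -1.16]
```

Call:
play_rows:
  motion:
    - [0, [9, 0, -5], 0]
    - [0, [11, 2, -5], -0.11]
    - [0, [13, 5, -7], -0.21]
    - [0, [15, 7, -9], -0.32]
    - [0, [17, 9, -11], -0.42]
    - [0, [19, 10, -13], -0.53]
    - [0, [21, 11, -15], -0.63]
    - [0, [24, 12, -17], -0.72]
    - [0, [26, 13, -19], -0.81]
    - [0, [29, 13, -21], -0.91]
    - [0, [32, 13, -23], -0.99]
    - [0, [34, 12, -25], -1.08]

```text
time_s: 4.25
tcp_pos: [0.49, 0.0859, 0.1403]
orientation: [2.904, 1.194, 0.005]
contact_force: [0.1, -0.2, -0.1]
grip_width: -0.001
finger_force: 0.0
```

```bash
python3 go.py -35 20 5 1
```

```text
4.25 [0.49   0.0859 0.1403] [ 0.1 -0.2 -0.1] (np.int64(0), array([0., 0.]), array([0., 0.]), 90.0) (np.int64(71), array([6.2, 0.3]), array([14.1, 65.5]), 101.3)
-35.0 [0, [1, 2, -1], -0.07]
-30.0 [0, [3, 3, -3], -0.15]
-25.0 [0, [6, 4, -4], -0.23]
-20.0 [0, [9, 5, -5], -0.3]
-15.0 [0, [12, 6, -7], -0.38]
-10.0 [0, [15, 6, -8], -0.45]
-5.0 [0, [18, 6, -8], -0.52]
0.0 [0, [21, 6, -9], -0.59]
5.0 [0, [22, 6, -10], -0.66]
10.0 [0, [24, 6, -11], -0.74]
15.0 [0, [25, 7, -12], -0.81]
```

```bash
python3 - <<'E'
import h,cv2
c,P=h.frame("scene"); a=cv2.resize(c[140:230,230:350],None,fx=6,fy=6,interpolation=cv2.INTER_CUBIC); cv2.imwrite("pics/d.png",a)
E
```

```text
(no output)
```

View pics/d.png

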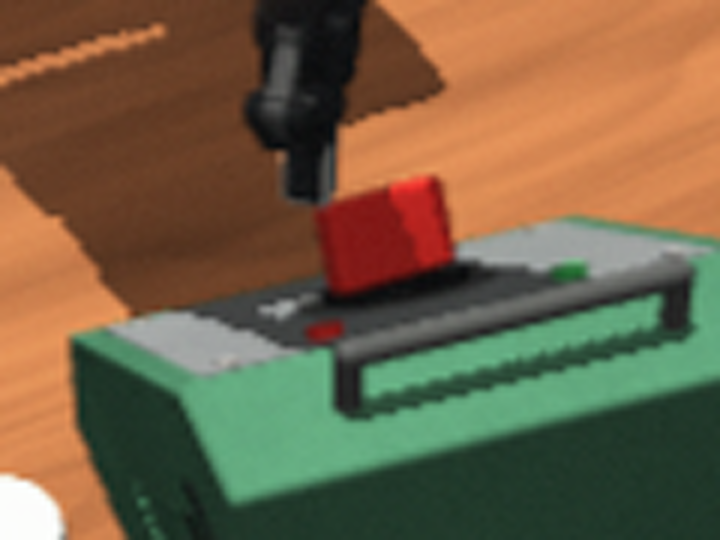

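The picture shows the fingertip at (310,180) just beyond the bar's right end corner at (320,210). The fingers are slimmer than I modelled, so they slid out to the end. I'll measure them from the wrist depth and re-plan.

```bash
python3 - <<'E'
from plan import *
import h
o=robot.get_obs(); R0=R.from_rotvec(o["orientation"]).as_matrix()
for cam in("wrist","scene"):
    c,P=h.frame(cam); T=((P-o["tcp_pos"])@R0*1e3).reshape(-1,3); T=T[np.linalg.norm(T[:,:2],axis=1)<45]
    for z in range(-80,20,10):
        s=T[(T[:,2]>=z)&(T[:,2]<z+10)]
        if cam=="scene": s=s[(s@R0.T*1e-3+o["tcp_pos"])[:,2]>.135] if len(s) else s
        if len(s)>3: print(cam,z,len(s),s.min(0).round(),s.max(0).round())
E
sed -i 's/\[-14.5,14.5\]/[-8,8]/; s/r=.022,low=.011/r=.020,low=.018/' plan.py; python3 go.py -90 -70 5 1 .01;python3 go.py -75 -20 5 1
```

```text
wrist -80 3771 [-12. -37. -80.] [ 15.  38. -70.]
wrist -70 1110 [-11. -30. -70.] [ 15.  28. -60.]
wrist -60 692 [  7. -13. -60.] [ 13.  14. -50.]
wrist -50 690 [  7. -14. -50.] [ 13.  14. -40.]
wrist -40 484 [  7. -13. -40.] [ 13.  14. -30.]
wrist -30 897 [  8. -20. -30.] [ 33.   8. -20.]
wrist -20 2198 [  6. -33. -20.] [ 41.  13. -10.]
wrist -10 1172 [ 15. -19. -10.] [44. 19. -0.]
wrist 0 1901 [  1. -11.   0.] [45. 45. 10.]
wrist 10 1171 [-18.  -2.  10.] [45. 45. 20.]
scene -80 26 [-12. -24. -80.] [ 14.  36. -70.]
scene -70 5 [ -3.  -7. -69.] [ 12.  15. -60.]
scene -60 22 [-10.  -3. -58.] [ 11.  16. -50.]
scene -50 31 [-11.  -4. -50.] [ 11.  16. -41.]
scene -40 23 [-12.  -3. -39.] [ 11.  15. -31.]
scene -30 43 [-11. -21. -30.] [ 36.   9. -20.]
scene -20 76 [  4. -31. -19.] [ 41.  19. -10.]
scene -10 68 [  9. -16. -10.] [43. 21. -0.]
scene 0 46 [13. -8.  0.] [44. 34.  5.]
4.5 [0.4888 0.0862 0.139 ] [-0.7 -0.   0.5] (np.int64(0), array([0., 0.]), array([0., 0.]), 90.0) (np.int64(70), array([ 5.6, -0.1]), array([15.7, 63.9]), 106.2)
-90.0 [0, [-6, -32, 17], 0.97]
-85.0 [0, [-8, -29, 16], 0.87]
-80.0 [0, [-10, -26, 14], 0.76]
-75.0 [0, [-11, -23, 12], 0.66]
4.6 [0.4883 0.0863 0.1386] [-0.2 -0.6  0.2] (np.int64(0), array([0., 0.]), array([0., 0.]), 90.0) (np.int64(70), array([6.3, 0.2]), array([14.5, 63.6]), 108.6)
-75.0 [0, [-4, -17, 6], 0.66]
-70.0 [0, [-4, -15, 5], 0.55]
-65.0 [0, [-4, -12, 3], 0.46]
-60.0 [0, [-4, -9, 1], 0.36]
-55.0 [0, [-3, -7, 0], 0.27]
-50.0 [0, [-2, -4, -2], 0.18]
-45.0 [0, [-1, -2, -4], 0.09]
-40.0 [0, [1, 0, -6], 0.0]
-35.0 [0, [3, 2, -7], -0.08]
-30.0 [0, [5, 4, -9], -0.16]
-25.0 [0, [8, 5, -10], -0.23]
```

Call:
play_rows:
  motion:
    - [0, [-14, -10, 0], 0.15]
    - [0, [-14, -20, 5], 0.3]
    - [0, [-12, -23, 10], 0.45]
    - [0, [-11, -23, 12], 0.6]
    - [0, [-11, -23, 12], 0.66]
    - [0, [-4, -17, 6], 0.66]
    - [0, [-4, -15, 5], 0.55]
    - [0, [-4, -12, 3], 0.46]
    - [0, [-4, -9, 1], 0.36]
    - [0, [-3, -7, 0], 0.27]
    - [0, [-2, -4, -2], 0.18]
    - [0, [-1, -2, -4], 0.09]

```text
time_s: 5.9
tcp_pos: [0.4871, 0.0869, 0.1429]
orientation: [2.955, 1.066, 0.001]
contact_force: [0.1, -0.1, 0.8]
grip_width: -0.002
finger_force: 0.0
```

```bash
python3 go.py -40 25 5 1
```

```text
5.9 [0.4871 0.0869 0.1429] [ 0.1 -0.1  0.8] (np.int64(0), array([0., 0.]), array([0., 0.]), 90.0) (np.int64(69), array([4.7, 0.7]), array([13.4, 65.8]), 107.2)
-40.0 [0, [1, 1, -1], -0.08]
-35.0 [0, [4, 3, -3], -0.16]
-30.0 [0, [6, 5, -4], -0.24]
-25.0 [0, [9, 6, -6], -0.32]
-20.0 [0, [11, 6, -7], -0.39]
-15.0 [0, [14, 7, -8], -0.47]
-10.0 [0, [17, 7, -9], -0.54]
-5.0 [0, [20, 7, -9], -0.61]
0.0 [0, [23, 6, -10], -0.68]
5.0 [0, [24, 6, -11], -0.75]
10.0 [0, [26, 7, -13], -0.82]
15.0 [0, [28, 7, -14], -0.9]
20.0 [0, [30, 6, -15], -0.97]
```

```bash
sed -i 's/k=(h<.046)/E=D@e; k=(h<.046); kb=k\&(abs(E)<.031)/; s/np.where(k,D@t,-9)/np.where(kb if kb.any() else k,D@t,-9)/; s/r=.020,/r=.014,/; s/    return p+/    pose.e=E[T.argmax()]; pose.h=h[T.argmax()]\n    return p+/; s/range(60)/range(100)/' plan.py
sed -i 's/float(s)\])/float(s)],round(pose.e*1e3),round(pose.h*1e3))/' go.py
python3 go.py -85 -75 10 1 .01 ; python3 go.py -75 75 5 1
```

```text
6.0 [0.4873 0.0869 0.1431] [0.4 0.  0.3] (np.int64(0), array([0., 0.]), array([0., 0.]), 90.0) (np.int64(69), array([6. , 0.2]), array([13.8, 64.1]), 103.0)
-85.0 [0, [-5, -31, 20], 0.78] 23 46
6.1 [0.4866 0.087  0.1426] [ 0.2  0.3 -0.2] (np.int64(0), array([0., 0.]), array([0., 0.]), 90.0) (np.int64(67), array([7.8, 0.7]), array([14.4, 64.2]), 105.4)
-75.0 [0, [-1, -20, 11], 0.57] 24 46
-70.0 [0, [-2, -17, 10], 0.46] 25 46
-65.0 [0, [-2, -15, 9], 0.36] 25 46
-60.0 [0, [-2, -12, 7], 0.27] 26 46
-55.0 [0, [-1, -10, 6], 0.18] 27 46
-50.0 [0, [0, -8, 4], 0.08] 27 46
-45.0 [0, [1, -5, 3], -0.0] 28 46
-40.0 [0, [2, -3, 1], -0.09] 28 46
-35.0 [0, [4, -2, 0], -0.17] 29 46
-30.0 [0, [6, 0, -2], -0.25] 29 46
-25.0 [0, [8, 1, -3], -0.32] 29 46
-20.0 [0, [10, 2, -4], -0.4] 30 46
-15.0 [0, [13, 2, -5], -0.47] 30 46
-10.0 [0, [15, 3, -6], -0.54] 30 46
-5.0 [0, [18, 3, -6], -0.62] 30 46
0.0 [0, [20, 3, -7], -0.69] -2 27
5.0 [0, [21, 3, -8], -0.76] -2 28
10.0 [0, [23, 4, -10], -0.83] -1 29
15.0 [0, [24, 4, -11], -0.9] -1 30
20.0 [0, [25, 4, -12], -0.98] 13 22
25.0 [0, [27, 4, -13], -1.05] 0 31
30.0 [0, [29, 4, -14], -1.13] 14 23
35.0 [0, [30, 4, -15], -1.21] 14 24
40.0 [0, [32, 3, -16], -1.29] 15 25
45.0 [0, [34, 3, -17], -1.37] 1 33
50.0 [0, [36, 2, -17], -1.46] 16 27
55.0 [0, [38, 1, -18], -1.55] 2 34
60.0 [0, [40, 0, -18], -1.65] 18 28
65.0 [0, [43, -2, -18], -1.74] 18 29
70.0 [0, [44, -3, -18], -1.84] 3 33
```

```bash
sed -i 's/phi,sense=1,gap=0.,r=.014/phi,sense=1,gap=0.,r=None/; s/^    a=np.radians(phi); e/    r=r or np.interp(phi,[-60,20],[.012,.024]); a=np.radians(phi); e/' plan.py
python3 go.py -85 -75 10 1 .01 ; python3 go.py -75 -10 5 1
```

```text
6.2 [0.4861 0.0871 0.1423] [ 0.6  0.  -0.2] (np.int64(0), array([0., 0.]), array([0., 0.]), 90.0) (np.int64(66), array([8.8, 1. ]), array([14.5, 63.8]), 99.2)
-85.0 [0, [-3, -32, 19], 0.78] 21 46
6.3 [0.486  0.0871 0.1422] [-0.5 -0.   0.1] (np.int64(0), array([0., 0.]), array([0., 0.]), 90.0) (np.int64(69), array([7.1, 0.4]), array([14.9, 63.9]), 103.5)
-75.0 [0, [1, -21, 11], 0.57] 22 46
-70.0 [0, [0, -19, 10], 0.47] 23 46
-65.0 [0, [0, -16, 9], 0.37] 23 46
-60.0 [0, [0, -14, 7], 0.27] 24 46
-55.0 [0, [0, -11, 6], 0.18] 25 46
-50.0 [0, [0, -8, 4], 0.09] 27 46
-45.0 [0, [1, -5, 2], -0.0] 28 46
-40.0 [0, [3, -2, 0], -0.09] 29 46
-35.0 [0, [5, 0, -2], -0.17] 30 46
-30.0 [0, [7, 2, -3], -0.25] 31 44
-25.0 [0, [10, 4, -5], -0.32] 31 43
-20.0 [0, [13, 5, -7], -0.4] 31 41
-15.0 [0, [16, 6, -8], -0.47] 31 40
```

Call:
play_rows:
  motion:
    - [0, [-14, -10, 0], 0.14]
    - [0, [-14, -24, 8], 0.28]
    - [0, [-8, -28, 14], 0.43]
    - [0, [-6, -28, 15], 0.57]
    - [0, [-4, -26, 14], 0.57]
    - [0, [1, -21, 11], 0.57]
    - [0, [0, -19, 10], 0.47]
    - [0, [0, -16, 9], 0.37]
    - [0, [0, -14, 7], 0.27]
    - [0, [0, -11, 6], 0.18]
    - [0, [0, -8, 4], 0.09]

```text
time_s: 7.5
tcp_pos: [0.4818, 0.0928, 0.1388]
orientation: [2.999, 0.934, 0.001]
contact_force: [0.4, 0.4, -0.8]
grip_width: -0.001
finger_force: 0.0
```

```bash
python3 go.py -55 10 5 1; python3 - <<'E'
import h,cv2
c,P=h.frame("scene"); a=cv2.resize(c[140:230,230:350],None,fx=6,fy=6,interpolation=cv2.INTER_CUBIC)
c,P=h.frame("wrist"); cv2.imwrite("pics/e.png",cv2.hconcat([cv2.resize(a,(400,300)),cv2.resize(c,(400,300))]))
E
```

```text
7.5 [0.4818 0.0928 0.1388] [ 0.4  0.4 -0.8] (np.int64(0), array([0., 0.]), array([0., 0.]), 90.0) (np.int64(66), array([7.1, 0.6]), array([11.9, 63.8]), 103.2)
-55.0 [0, [-1, -3, 2], 0.09] 25 46
-50.0 [0, [0, 0, 0], 0.0] 27 46
-45.0 [0, [1, 2, -1], -0.08] 28 46
-40.0 [0, [3, 5, -3], -0.17] 29 46
-35.0 [0, [5, 7, -5], -0.25] 30 46
-30.0 [0, [8, 9, -7], -0.33] 31 44
-25.0 [0, [10, 10, -9], -0.41] 31 43
-20.0 [0, [13, 11, -10], -0.48] 31 41
-15.0 [0, [16, 12, -11], -0.55] 31 40
-10.0 [0, [19, 12, -13], -0.63] 31 38
-5.0 [0, [22, 13, -14], -0.7] 31 38
0.0 [0, [25, 13, -15], -0.77] 5 27
5.0 [0, [27, 13, -16], -0.84] 6 28
```

View pics/e.png

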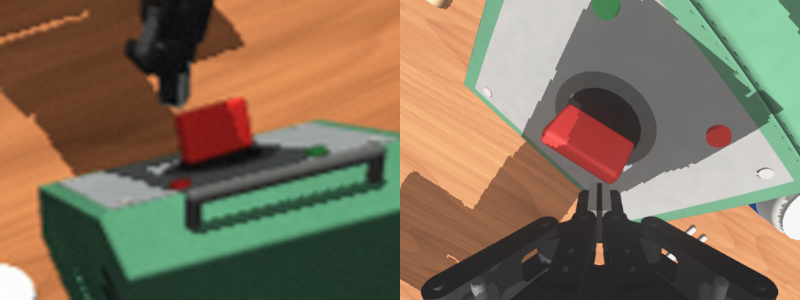

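The wrist view shows the closed tips at (598,185) just short of the bar's lower edge at (610,175), so there is no contact yet. I'll check the clearance with the model and the actual bar angle.

```bash
python3 - <<'E'
from plan import *
import h,cv2
o=robot.get_obs(); p=o["tcp_pos"]; R0=R.from_rotvec(o["orientation"]).as_matrix()
B=g*[1,1,-1]; B[:,2]+=.008; D=((B@R0.T)+p-C)@M
for f in(-78,-72,-65,-60):
    a=np.radians(f); E=D[:,0]*np.cos(a)+D[:,1]*np.sin(a); T=-D[:,0]*np.sin(a)+D[:,1]*np.cos(a)
    k=(D[:,2]<.046)&(abs(E)<.032); i=np.where(k,T,-9).argmax(); print(f,(np.array([T[i],E[i],D[i,2]])*1e3).round(1))
print("tip",(((p-[0,0,.008])-C)@M*1e3).round())
for cam in("wrist","scene"):
    c,P=h.frame(cam); Q=(P-C)@M; m=h.red(c,P)&(np.hypot(Q[...,0],Q[...,1])<.055)&(Q[...,2]<.06); q=Q[m]*1e3
    print(cam,len(q),np.percentile(q,[1,50,99],axis=0).round().tolist()); s=q[(q[:,2]>38)]; print(cv2.minAreaRect(s[:,:2].astype(np.float32)))
    d=((P-p)@R0*1e3); s=d[(abs(d[...,0])<14)&(abs(d[...,1])<18)&(d[...,2]>-40)&(d[...,2]<12)]
    for z in range(-40,12,5):
        w=s[(s[:,2]>=z)&(s[:,2]<z+5)]
        if len(w)>3: print(z,len(w),w[:,:2].min(0).round(),w[:,:2].max(0).round())
E
```

```text
-78 [ 5.6 27.6 46. ]
-72 [ 2.7 28.  46. ]
-65 [-0.8 28.1 46. ]
-60 [-3.2 27.9 46. ]
tip [-19. -28.  26.]
wrist 7881 [[-9.0, -27.0, 6.0], [7.0, 2.0, 32.0], [17.0, 31.0, 44.0]]
((2.235304355621338, 0.5196075439453125), (15.993120193481445, 62.630226135253906), 18.707317352294922)
-40 287 [  7. -14.] [13. 14.]
-35 195 [  7. -13.] [12. 13.]
-30 18 [11. -7.] [14. 10.]
-25 159 [ 7. -0.] [14. 14.]
-20 54 [ 6. -5.] [14. 11.]
scene 331 [[-4.0, -32.0, 5.0], [9.0, -3.0, 25.0], [19.0, 30.0, 44.0]]
((7.564032077789307, -0.656036376953125), (13.452858924865723, 63.283206939697266), 11.62536334991455)
-40 16 [-7. -7.] [12. 14.]
-35 10 [-5. -7.] [12. 11.]
-30 4 [-1.  6.] [13. 12.]
-25 6 [6. 6.] [13. 17.]
-20 4 [ 7. 11.] [13. 17.]
```

```bash
python3 - <<'E'
from plan import *
import h,cv2
o=robot.get_obs(); p=o["tcp_pos"]; R0=R.from_rotvec(o["orientation"]).as_matrix()
for cam,us,vs in(("scene",range(282,283),range(160,178,2)),("wrist",[268,278,290],range(240,290,6))):
    f=robot.grab_frame(cam); H=420; fl=H/2/np.tan(np.radians(f["vertical_fov"])/2); K=np.array([[fl,0,f["cx"]],[0,fl,f["cy"]],[0,0,1]])
    pts=np.array([p+R0@[0,0,z] for z in(-.03,-.02,-.01,0,.008)]); px=cv2.projectPoints(pts,np.ravel(f["rvec"]),np.ravel(f["tvec"]),K,np.array([f["k1"],0,0,0.]))[0]
    print(cam,px.reshape(-1,2).round(1).tolist())
    c,P=h.frame(cam); d=((P-p)@R0*1e3)
    for u in us: print(u,[(v,d[v,u].round().tolist(),c[v,u].tolist()) for v in vs])
E
```

```text
scene [[281.3, 168.7], [281.3, 171.6], [281.2, 174.5], [281.2, 177.4], [281.2, 179.7]]
282 [(160, [12.0, 23.0, -79.0], [18, 15, 15]), (162, [14.0, 28.0, -77.0], [18, 17, 17]), (164, [6.0, 10.0, -55.0], [17, 15, 15]), (166, [7.0, 11.0, -49.0], [16, 15, 14]), (168, [8.0, 13.0, -44.0], [21, 20, 19]), (170, [6.0, 9.0, -35.0], [14, 14, 13]), (172, [-74.0, -172.0, 138.0], [73, 110, 169]), (174, [6.0, 9.0, -21.0], [42, 68, 129]), (176, [8.0, 13.0, -18.0], [27, 41, 107])]
wrist [[278.7, 277.6], [278.7, 268.0], [278.7, 259.4], [278.7, 251.7], [278.7, 246.1]]
268 [(240, [15.0, -6.0, -18.0], [50, 52, 149]), (246, [-22.0, -8.0, 57.0], [110, 111, 117]), (252, [-28.0, -9.0, 59.0], [110, 112, 115]), (258, [12.0, -5.0, -33.0], [100, 103, 109]), (264, [12.0, -5.0, -38.0], [99, 103, 108]), (270, [12.0, -5.0, -44.0], [99, 103, 108]), (276, [11.0, -5.0, -47.0], [99, 103, 108]), (282, [12.0, -4.0, -55.0], [99, 103, 107]), (288, [12.0, -4.0, -58.0], [99, 103, 107])]
278 [(240, [16.0, -0.0, -21.0], [52, 56, 163]), (246, [12.0, -0.0, -20.0], [50, 53, 153]), (252, [-26.0, -1.0, 54.0], [109, 111, 115]), (258, [12.0, -0.0, -32.0], [41, 42, 52]), (264, [12.0, -0.0, -39.0], [42, 44, 51]), (270, [12.0, -0.0, -44.0], [42, 43, 50]), (276, [12.0, -0.0, -49.0], [42, 44, 50]), (282, [11.0, -0.0, -54.0], [41, 43, 48]), (288, [12.0, -0.0, -59.0], [42, 44, 48])]
290 [(240, [18.0, 6.0, -25.0], [61, 65, 185]), (246, [14.0, 6.0, -23.0], [55, 57, 166]), (252, [10.0, 6.0, -21.0], [53, 56, 159]), (258, [12.0, 5.0, -32.0], [100, 103, 109]), (264, [12.0, 5.0, -38.0], [101, 104, 109]), (270, [11.0, 5.0, -42.0], [99, 103, 108]), (276, [11.0, 5.0, -48.0], [101, 104, 108]), (282, [11.0, 5.0, -53.0], [100, 104, 107]), (288, [12.0, 4.0, -59.0], [100, 104, 107])]
```

Both cameras agree that the shut fingertips end about 28 mm short of the reported TCP, not 8 mm ahead of it. That puts the tips 36 mm higher than planned, so they passed over the bar. I'll correct the tool model and re-plan.

```bash
sed -i 's/return p+\[0,0,.008\]/return p-[0,0,.028]/; s/\[-8,8\]/[-14,14]/; s/\[-11,11\]/[-12,12]/; s/low=.018/low=.014/' plan.py
python3 go.py -80 -75 10 1 .012 ; python3 go.py -75 70 5 1
```

```text
8.0 [0.4809 0.0933 0.1383] [-0.7 -0.2  0.4] (np.int64(0), array([0., 0.]), array([0., 0.]), 90.0) (np.int64(67), array([8.1, 0.9]), array([13.7, 65.2]), 101.8)
-80.0 [0, [-9, -22, 56], 0.58] 27 46
8.1 [0.481  0.0933 0.1383] [ 0.1 -0.1 -0.3] (np.int64(0), array([0., 0.]), array([0., 0.]), 90.0) (np.int64(65), array([ 7.1, -0.5]), array([14.7, 63.3]), 101.3)
-75.0 [0, [-2, -14, 47], 0.48] 28 46
-70.0 [0, [-2, -12, 46], 0.38] 28 46
-65.0 [0, [-3, -9, 44], 0.28] 29 46
-60.0 [0, [-2, -7, 43], 0.18] 29 46
-55.0 [0, [-2, -4, 41], 0.09] 30 46
-50.0 [0, [0, -1, 38], -0.0] 31 43
-45.0 [0, [1, 1, 36], -0.09] 31 42
-40.0 [0, [3, 4, 34], -0.17] 31 40
-35.0 [0, [6, 6, 32], -0.26] 31 38
-30.0 [0, [8, 7, 30], -0.34] 31 37
-25.0 [0, [10, 9, 29], -0.41] 31 36
-20.0 [0, [13, 10, 27], -0.49] 31 34
-15.0 [0, [15, 11, 26], -0.56] 31 34
-10.0 [0, [18, 11, 25], -0.63] 30 32
-5.0 [0, [21, 12, 24], -0.71] 31 31
0.0 [0, [23, 12, 23], -0.78] 19 14
5.0 [0, [25, 13, 21], -0.85] 21 15
10.0 [0, [27, 13, 20], -0.92] -1 32
15.0 [0, [29, 13, 18], -0.99] 23 17
20.0 [0, [31, 13, 17], -1.07] 24 18
25.0 [0, [33, 13, 16], -1.14] 24 19
30.0 [0, [35, 12, 15], -1.22] 25 20
35.0 [0, [37, 11, 14], -1.3] 26 21
40.0 [0, [39, 10, 13], -1.38] 2 35
45.0 [0, [42, 9, 13], -1.46] 2 35
50.0 [0, [44, 7, 12], -1.55] 3 35
55.0 [0, [46, 6, 12], -1.64] 29 24
60.0 [0, [49, 4, 12], -1.73] 4 35
65.0 [0, [51, 2, 13], -1.83] 5 34
```

Call:
play_rows:
  motion:
    - [0, [-14, -20, 0], 0.14]
    - [0, [-14, -24, 5], 0.28]
    - [0, [-11, -23, 20], 0.42]
    - [0, [-10, -22, 35], 0.55]
    - [0, [-9, -22, 45], 0.58]
    - [0, [-9, -22, 54], 0.58]
    - [0, [-9, -22, 54], 0.58]

```text
time_s: 8.9
tcp_pos: [0.4602, 0.1064, 0.0831]
orientation: [-3.141, -0.028, 0.004]
contact_force: [-0.4, -0.2, 0.1]
grip_width: 0.006
finger_force: 0.0
```

```bash
python3 go.py -75 -20 5 1; python3 -c "
import go;print(go.bar('wrist'))"
```

```text
8.9 [0.4602 0.1064 0.0831] [-0.4 -0.2  0.1] (np.int64(0), array([0., 0.]), array([0., 0.]), 90.0) (np.int64(65), array([ 2.5, -4.3]), array([46.2, 56.8]), 139.9)
-75.0 [0, [11, 3, -8], -0.1] 28 46
-70.0 [0, [12, 5, -9], -0.2] 28 46
-65.0 [0, [13, 7, -11], -0.3] 29 46
-60.0 [0, [15, 9, -12], -0.4] 29 46
-55.0 [0, [16, 11, -14], -0.49] 30 46
-50.0 [0, [20, 13, -17], -0.58] 31 43
-45.0 [0, [22, 14, -19], -0.67] 31 42
-40.0 [0, [25, 15, -21], -0.75] 31 40
-35.0 [0, [29, 15, -23], -0.83] 31 38
-30.0 [0, [31, 15, -25], -0.91] 31 37
-25.0 [0, [34, 15, -26], -0.99] 31 36
(np.int64(6412), array([2.1, 0.4]), array([17.2, 63.1]), 107.5)
```

Call:
play_rows:
  motion:
    - [0, [11, 3, -8], -0.1]
    - [0, [12, 5, -9], -0.2]
    - [0, [13, 7, -11], -0.3]
    - [0, [15, 9, -12], -0.4]
    - [0, [16, 11, -14], -0.49]
    - [0, [20, 13, -17], -0.58]
    - [0, [22, 14, -19], -0.67]
    - [0, [25, 15, -21], -0.75]

```text
time_s: 9.85
tcp_pos: [0.4856, 0.0918, 0.1054]
orientation: [-2.91, -1.181, 0.002]
contact_force: [-5.5, -0.4, -2.4]
grip_width: 0.002
finger_force: 2.9
```

```bash
python3 -c "
import go;print(go.bar('wrist'))"; python3 go.py -35 30 5 1
```

```text
(np.int64(4644), array([2.2, 0.9]), array([20.8, 63.2]), 127.9)
9.9 [0.4856 0.0916 0.1055] [-4.6 -0.3 -0.8] (np.int64(0), array([0., 0.]), array([0., 0.]), 90.0) (np.int64(57), array([6.7, 1.3]), array([14.2, 62.4]), 127.7)
-35.0 [0, [3, 2, -1], -0.08] 31 38
-30.0 [0, [4, 4, -2], -0.16] 31 37
-25.0 [0, [6, 6, -4], -0.23] 31 36
-20.0 [0, [9, 7, -5], -0.31] 31 34
-15.0 [0, [11, 9, -7], -0.38] 31 34
-10.0 [0, [13, 10, -8], -0.46] 30 32
-5.0 [0, [16, 11, -9], -0.53] 31 31
0.0 [0, [18, 12, -10], -0.6] 19 14
5.0 [0, [20, 13, -12], -0.67] 21 15
10.0 [0, [22, 14, -13], -0.74] -1 32
15.0 [0, [24, 14, -15], -0.82] 23 17
20.0 [0, [26, 14, -16], -0.89] 24 18
25.0 [0, [28, 14, -17], -0.96] 24 19
```

Call:
play_rows:
  motion:
    - [0, [3, 2, -1], -0.08]
    - [0, [4, 4, -2], -0.16]
    - [0, [6, 6, -4], -0.23]
    - [0, [9, 7, -5], -0.31]
    - [0, [11, 9, -7], -0.38]
    - [0, [13, 10, -8], -0.46]
    - [0, [16, 11, -9], -0.53]
    - [0, [18, 12, -10], -0.6]
    - [0, [20, 13, -12], -0.67]

```text
time_s: 10.9
tcp_pos: [0.5108, 0.0962, 0.1179]
orientation: [2.363, 2.068, 0.002]
contact_force: [-1.7, -3.4, -3.3]
grip_width: 0.002
finger_force: 2.2
```

```bash
python3 -c "
import go;print(go.bar('wrist'))"; python3 go.py 10 75 5 1
```

```text
(np.int64(3952), array([1.6, 0.6]), array([17.2, 63.4]), 179.9)
10.95 [0.5109 0.096  0.1181] [-0.4 -0.4 -1. ] (np.int64(34), array([-18.3,   2. ]), array([11.5, 27.9]), 179.2) (np.int64(2), array([34.8, -0.5]), array([12.7,  0. ]), 123.1)
10.0 [0, [1, 0, 0], -0.08] -1 32
15.0 [0, [3, 1, -2], -0.15] 23 17
20.0 [0, [4, 3, -3], -0.22] 24 18
25.0 [0, [6, 4, -4], -0.3] 24 19
30.0 [0, [8, 5, -6], -0.37] 25 20
35.0 [0, [10, 6, -6], -0.45] 26 21
40.0 [0, [12, 7, -7], -0.53] 2 35
45.0 [0, [14, 8, -7], -0.62] 2 35
50.0 [0, [17, 8, -8], -0.71] 3 35
55.0 [0, [20, 9, -8], -0.8] 29 24
60.0 [0, [23, 9, -8], -0.89] 4 35
65.0 [0, [26, 10, -7], -0.99] 5 34
70.0 [0, [29, 10, -7], -1.09] 6 33
```

Call:
play_rows:
  motion:
    - [0, [1, 0, 0], -0.08]
    - [0, [3, 1, -2], -0.15]
    - [0, [4, 3, -3], -0.22]

```text
time_s: 11.35
tcp_pos: [0.5123, 0.0955, 0.119]
orientation: [2.122, 2.312, -0.012]
contact_force: [-2.8, -21.6, -10.4]
grip_width: -0.004
finger_force: 10.8
```

```bash
python3 -c "
import go;print(go.bar('wrist'))"; python3 go.py 20 75 5 1
```

```text
(np.int64(4166), array([1.3, 0.7]), array([17.3, 63.9]), 179.5)
11.4 [0.5123 0.0954 0.119 ] [ -1.8 -19.2  -5.8] (np.int64(52), array([-17.7,  -0.1]), array([15.7, 26.2]), 179.0) (np.int64(2), array([32.6,  3.1]), array([4.6, 0. ]), 129.0)
20.0 [0, [4, 2, -3], -0.0] 24 18
25.0 [0, [6, 4, -4], -0.08] 24 19
30.0 [0, [7, 5, -5], -0.16] 25 20
35.0 [0, [9, 7, -5], -0.23] 26 21
40.0 [0, [11, 8, -6], -0.32] 2 35
45.0 [0, [13, 9, -7], -0.4] 2 35
50.0 [0, [16, 10, -7], -0.49] 3 35
55.0 [0, [18, 12, -7], -0.58] 29 24
60.0 [0, [21, 13, -7], -0.67] 4 35
65.0 [0, [24, 14, -7], -0.77] 5 34
70.0 [0, [27, 15, -6], -0.87] 6 33
```

The bar stands at 180°, exactly four clicks on from the start, and force is building there. To be sure it is the stop and not a detent, I'll push with a longer lever.

```bash
python3 - <<'E'
from plan import *
p0,y0=pose(20); yr=np.radians(y0); R0=np.array([[np.cos(yr),np.sin(yr),0],[np.sin(yr),-np.cos(yr),0],[0,0,-1]])
for f,g_ in((0,.008),(0,0),(10,0),(15,0),(20,0),(25,0)):
    p,y=pose(f,gap=g_,r=.034); print(f,g_,rel(p,y0 if f>9 else y,p0,R0),pose.e,pose.h)
E
```

```text
0 0.008 (array([-14.,   0.,  -1.]), np.float64(0.29)) 0.009436342785596989 0.030060140217829257
0 0 (array([-6.,  3., -1.]), np.float64(0.29)) 0.009436342785596933 0.030060140217829295
10 0 (array([-3.,  6., -4.]), np.float64(-0.0)) 0.010081729545131063 0.031863085601922934
15 0 (array([-1.,  7., -5.]), np.float64(-0.0)) 0.010238760267619542 0.03263794540867779
20 0 (array([ 1.,  8., -5.]), np.float64(-0.0)) 0.010391148885721947 0.03332380245114554
25 0 (array([ 3., 10., -6.]), np.float64(-0.0)) 0.01053026089151615 0.033914960460575704
```

Call:
play_rows:
  motion:
    - [0, [1, 4, -3], 0]
    - [0, [3, 6, -4], 0]
    - [0, [3, 6, -4], 0]

```text
time_s: 11.8
tcp_pos: [0.5122, 0.0958, 0.1193]
orientation: [-2.125, -2.309, 0.033]
contact_force: [-12.4, -32.7, -12.6]
grip_width: -0.0
finger_force: 17.2
```

```bash
python3 -c "
import go;print(go.bar('wrist'))
from h import *
o=robot.get_obs();print(o['contact_force'],o['wrist_torque'],o['tcp_pos'])"; python3 - <<'E'
from plan import *
# cw plans: right arm pushed from its left side
for f in (20,10,0,-24,-48,-72,-84):
  for r in(.014,.02,.026):
    p,y=pose(f,-1,r=r); print(f,r,p.round(3),round(y),round(pose.e*1e3),round(pose.h*1e3))
E
```

```text
(np.int64(4119), array([1.5, 0.8]), array([16.8, 63.5]), 180.0)
[-11.99859354 -32.7572052  -13.4733118 ] [-5.20846585  1.95626803  0.0481477 ] [0.51223127 0.09578857 0.11924581]
20 0.014 [0.504 0.143 0.108] -85 31 40
20 0.02 [0.509 0.142 0.112] -85 31 31
20 0.026 [0.514 0.143 0.115] -85 13 46
10 0.014 [0.507 0.14  0.11 ] -93 31 40
10 0.02 [0.512 0.139 0.113] -93 31 32
10 0.026 [0.517 0.139 0.117] -93 12 45
0 0.014 [0.509 0.136 0.111] -101 -11 30
0 0.02 [0.514 0.135 0.115] -101 -5 30
0 0.026 [0.519 0.135 0.118] -101 1 30
-24 0.014 [0.514 0.133 0.117] -121 -9 34
-24 0.02 [0.518 0.13  0.12 ] -121 -3 34
-24 0.026 [0.522 0.127 0.123] -121 26 19
-48 0.014 [0.518 0.125 0.122] -144 -7 35
-48 0.02 [0.521 0.12  0.124] -144 -1 35
-48 0.026 [0.523 0.115 0.127] -144 5 35
-72 0.014 [0.519 0.111 0.123] -170 24 27
-72 0.02 [0.52  0.106 0.124] -170 30 27
-72 0.026 [0.52  0.1   0.125] -170 8 33
-84 0.014 [0.518 0.104 0.121] 176 26 28
-84 0.02 [0.517 0.098 0.122] 176 4 30
-84 0.026 [0.517 0.092 0.122] 176 10 30
```

```bash
python3 - <<'E'
from plan import *
o=robot.get_obs(); p=o["tcp_pos"]; R0=R.from_rotvec(o["orientation"]).as_matrix()
B=g*[1,1,-1]; B[:,2]-=.028; D=((B@R0.T)+p-C)@M
k=(D[:,2]<.046)&(abs(D[:,0])<.032); i=np.where(k,D[:,1],-9).argmax(); print("contact",(D[i]*1e3).round(1))
for f in (180,170,156,140,120,108,100):
  for r in(.012,.018,.024):
    q,y=pose(f,-1,r=r); print(f,r,q.round(3),round(y),round(pose.e*1e3),round(pose.h*1e3))
# plan from p with r ramp
for f,gp in((180,.012),(180,0),(175,0),(170,0),(165,0),(160,0),(155,0),(150,0),(145,0),(140,0),(135,0),(130,0)):
    q,y=pose(f,-1,gap=gp,r=.02); print(f,gp,rel(q,y,p,R0),round(pose.e*1e3))
E
```

```text
contact [31.7 -3.2 28.3]
180 0.012 [0.481 0.101 0.096] 79 31 38
180 0.018 [0.476 0.102 0.093] 79 0 42
180 0.024 [0.471 0.103 0.089] 79 4 44
170 0.012 [0.478 0.103 0.095] 70 -9 46
170 0.018 [0.473 0.105 0.092] 70 -3 46
170 0.024 [0.469 0.107 0.088] 70 3 46
156 0.012 [0.474 0.106 0.093] 59 -8 46
156 0.018 [0.47  0.109 0.09 ] 59 -2 46
156 0.024 [0.466 0.112 0.087] 59 4 46
140 0.012 [0.471 0.111 0.091] 44 -7 46
140 0.018 [0.468 0.115 0.089] 44 -1 46
140 0.024 [0.465 0.12  0.086] 44 5 46
120 0.012 [0.469 0.12  0.089] 24 -5 46
120 0.018 [0.468 0.126 0.087] 24 1 46
120 0.024 [0.467 0.131 0.085] 24 7 46
108 0.012 [0.47  0.126 0.087] 10 -4 46
108 0.018 [0.47  0.132 0.086] 10 2 46
108 0.024 [0.47  0.138 0.085] 10 8 46
100 0.012 [0.472 0.13  0.087] 1 -3 46
100 0.018 [0.473 0.136 0.086] 1 3 46
100 0.024 [0.473 0.142 0.086] 1 9 46
180 0.012 (array([ -1., -40.,  28.]), np.float64(0.28)) 8
180 0 (array([ 10., -37.,  28.]), np.float64(0.28)) 2
175 0 (array([ 12., -38.,  29.]), np.float64(0.35)) -1
170 0 (array([ 13., -39.,  29.]), np.float64(0.42)) -1
165 0 (array([ 15., -40.,  30.]), np.float64(0.5)) 0
160 0 (array([ 17., -41.,  30.]), np.float64(0.57)) 0
155 0 (array([ 19., -42.,  31.]), np.float64(0.64)) 0
150 0 (array([ 21., -42.,  31.]), np.float64(0.72)) 0
145 0 (array([ 23., -43.,  31.]), np.float64(0.8)) 1
140 0 (array([ 25., -43.,  32.]), np.float64(0.88)) 1
135 0 (array([ 28., -43.,  32.]), np.float64(0.97)) 1
130 0 (array([ 30., -43.,  33.]), np.float64(1.05)) 2
```

```bash
sed -i 's/low=.014):/low=.014,dy=0):/; s/yaw=np.arctan2(t\[1\],t\[0\]);/yaw=np.arctan2(t[1],t[0])+sense*np.radians(dy);/' plan.py; python3 - <<'E'
from plan import *
o=robot.get_obs(); p=o["tcp_pos"]; R0=R.from_rotvec(o["orientation"]).as_matrix()
for f,gp in((180,.012),(180,0),(175,0),(170,0),(165,0),(160,0),(155,0),(150,0),(145,0),(140,0),(135,0),(130,0)):
    s=[]
    for dy,low,r in((25,.02,.022),(35,.02,.022),(25,.02,.028)):
        q,y=pose(f,-1,gap=gp,r=r,low=low,dy=dy); a=rel(q,y,p,R0); s+=[a[0].astype(int).tolist(),float(a[1]),round(pose.e*1e3)]
    print(f,gp,s)
E
```

```text
180 0.012 [[8, -46, 24], 0.72, 12, [11, -46, 24], 0.89, 12, [9, -51, 28], 0.72, 16]
180 0 [[19, -43, 24], 0.72, 5, [23, -43, 24], 0.89, 5, [21, -48, 28], 0.72, 22]
175 0 [[21, -43, 24], 0.79, 5, [24, -43, 24], 0.96, 5, [23, -48, 28], 0.79, 11]
170 0 [[23, -43, 24], 0.86, 5, [26, -42, 24], 1.03, 5, [25, -47, 28], 0.86, 11]
165 0 [[25, -43, 25], 0.93, 4, [28, -42, 25], 1.11, 4, [28, -47, 28], 0.93, 10]
160 0 [[27, -43, 25], 1.01, 4, [30, -42, 25], 1.18, 4, [30, -47, 28], 1.01, 10]
155 0 [[29, -43, 25], 1.08, 4, [32, -41, 25], 1.26, 4, [32, -46, 28], 1.08, 10]
150 0 [[31, -42, 25], 1.16, 4, [24, -49, 29], 1.33, 31, [35, -45, 28], 1.16, 10]
145 0 [[33, -42, 26], 1.24, 4, [27, -48, 30], 1.41, 31, [37, -45, 28], 1.24, 10]
140 0 [[35, -41, 26], 1.32, 4, [30, -48, 30], 1.49, 31, [40, -43, 28], 1.32, 10]
135 0 [[37, -40, 26], 1.4, 4, [33, -47, 31], 1.58, 30, [42, -42, 28], 1.4, 10]
130 0 [[39, -39, 26], 1.49, 5, [36, -47, 32], 1.66, 30, [45, -41, 28], 1.49, 11]
```

```bash
python3 - <<'E'
from plan import *
o=robot.get_obs(); p=o["tcp_pos"]; R0=R.from_rotvec(o["orientation"]).as_matrix()
for f,gp in((0,.012),(0,0),(-6,0),(-12,0),(-18,0),(-24,0),(-30,0),(-36,0),(-42,0),(-48,0),(-54,0),(-60,0),(-66,0),(-72,0)):
    s=[]
    for dy,low,r in((15,.014,.016),(15,.014,.02),(25,.014,.016)):
        q,y=pose(f,-1,gap=gp,r=r,low=low,dy=dy); a=rel(q,y+180,p,R0); s+=[a[0].astype(int).tolist(),float(a[1]),round(pose.e*1e3),round(pose.h*1e3)]
    print(f,gp,s)
E
```

```text
0 0.012 [[54, 8, 3], 0.54, 15, 18, [53, 11, 1], 0.54, 19, 18, [55, 10, 1], 0.72, 15, 20]
0 0 [[43, 5, 3], 0.54, 15, 18, [42, 8, 1], 0.54, 19, 18, [44, 7, 1], 0.72, 15, 20]
-6 0 [[42, 6, 2], 0.63, 15, 19, [40, 9, -1], 0.63, 19, 19, [42, 8, 0], 0.8, 16, 21]
-12 0 [[40, 8, 0], 0.71, 16, 20, [38, 10, -2], 0.71, 20, 20, [40, 10, -2], 0.89, 16, 22]
-18 0 [[38, 9, -1], 0.8, 16, 21, [36, 11, -4], 0.8, 20, 21, [38, 11, -3], 0.98, 17, 23]
-24 0 [[36, 10, -3], 0.89, 17, 22, [34, 12, -5], 0.89, 21, 22, [36, 12, -5], 1.07, 18, 24]
-30 0 [[34, 11, -4], 0.98, 18, 23, [31, 13, -6], 0.98, 22, 23, [33, 13, -6], 1.16, 19, 25]
-36 0 [[31, 12, -5], 1.08, 19, 24, [28, 13, -7], 1.08, 23, 24, [29, 14, -7], 1.25, 20, 25]
-42 0 [[28, 12, -6], 1.18, 20, 25, [24, 14, -8], 1.18, 24, 25, [26, 15, -7], 1.35, 21, 26]
-48 0 [[24, 13, -6], 1.28, 22, 26, [21, 14, -8], 1.28, 26, 26, [22, 15, -8], 1.45, 22, 27]
-54 0 [[21, 13, -7], 1.39, 23, 26, [17, 14, -8], 1.39, 27, 26, [18, 15, -8], 1.56, 24, 27]
-60 0 [[17, 13, -7], 1.5, 24, 27, [13, 13, -8], 1.5, 28, 27, [14, 15, -7], 1.67, 25, 28]
-66 0 [[12, 12, -6], 1.61, 26, 27, [8, 12, -7], 1.61, 30, 27, [10, 14, -7], 1.79, 26, 28]
-72 0 [[8, 11, -5], 1.74, 27, 28, [4, 6, -3], 1.74, 4, 30, [6, 12, -6], 1.91, 27, 29]
```

Call:
play_rows:
  motion:
    - [0, [-12, -3, 0], 0]
    - [0, [-12, -3, -30], 0]
    - [0, [-12, -3, -60], 0.1]
    - [0, [20, 0, -60], 0.25]
    - [0, [48, 6, -60], 0.4]
    - [0, [50, 6, -60], 0.54]
    - [0, [50, 6, -60], 0.54]
    - [0, [50, 6, -60], 0.54]

```text
time_s: 12.65
tcp_pos: [0.5209, 0.1537, 0.1844]
orientation: [2.662, 1.668, 0.001]
contact_force: [-0.6, 0.3, 0.6]
grip_width: -0.001
finger_force: 0.0
```

```bash
cat > cw.py <<'E'
import sys
from plan import *
import go
o=robot.get_obs(); p=o["tcp_pos"]; R0=R.from_rotvec(o["orientation"]).as_matrix()
print(o["time_s"],p.round(4),o["contact_force"].round(1),go.bar("wrist"),go.bar("top"))
for f,gp in((0,.012),(0,0),(-6,0),(-12,0),(-18,0),(-24,0),(-30,0),(-36,0),(-42,0),(-48,0),(-54,0),(-60,0),(-66,0),(-72,0),(-76,0),(-80,0)):
    q,y=pose(f,-1,gap=gp,r=.016,dy=15); a=rel(q,y+180,p,R0); print(f,gp,[0,a[0].astype(int).tolist(),float(a[1])])
E
python3 cw.py
```

```text
12.65 [0.5209 0.1537 0.1844] [-0.6  0.3  0.6] (np.int64(233), array([-21. ,   1.6]), array([16.3, 15. ]), 0.8) (np.int64(6), array([25. , -6.6]), array([12.8,  1.6]), 12.1)
0 0.012 [0, [-5, -3, 69], 0.01]
0 0 [0, [-17, 0, 69], 0.01]
-6 0 [0, [-17, 1, 68], 0.09]
-12 0 [0, [-18, 4, 66], 0.18]
-18 0 [0, [-19, 5, 64], 0.27]
-24 0 [0, [-20, 7, 63], 0.36]
-30 0 [0, [-21, 10, 62], 0.45]
-36 0 [0, [-23, 12, 61], 0.54]
-42 0 [0, [-26, 14, 60], 0.64]
-48 0 [0, [-29, 16, 59], 0.75]
-54 0 [0, [-32, 18, 59], 0.85]
-60 0 [0, [-35, 20, 59], 0.96]
-66 0 [0, [-39, 22, 59], 1.08]
-72 0 [0, [-43, 23, 60], 1.2]
-76 0 [0, [-45, 23, 61], 1.28]
-80 0 [0, [-48, 24, 61], 1.37]
```

Call:
play_rows:
  motion:
    - [0, [-5, -3, 35], 0]
    - [0, [-5, -3, 65], 0]
    - [0, [-5, -3, 69], 0]
    - [0, [-12, -1, 69], 0.01]
    - [0, [-17, 0, 69], 0.01]
    - [0, [-17, 1, 68], 0.09]
    - [0, [-18, 4, 66], 0.18]
    - [0, [-19, 5, 64], 0.27]
    - [0, [-20, 7, 63], 0.36]
    - [0, [-21, 10, 62], 0.45]
    - [0, [-23, 12, 61], 0.54]
    - [0, [-26, 14, 60], 0.64]

```text
time_s: 13.95
tcp_pos: [0.5234, 0.1243, 0.1263]
orientation: [-3.054, -0.736, -0.006]
contact_force: [2.1, 5.8, -2.6]
grip_width: -0.003
finger_force: 2.8
```

```bash
python3 cw.py
```

```text
13.95 [0.5234 0.1243 0.1263] [ 2.1  5.8 -2.6] (np.int64(72), array([ 5.8, 19.2]), array([56.4,  8. ]), 7.6) (np.int64(93), array([-2.2,  0.7]), array([14.4, 62.6]), 153.8)
0 0.012 [0, [5, -27, 11], -0.64]
0 0 [0, [-2, -18, 11], -0.64]
-6 0 [0, [-2, -16, 9], -0.55]
-12 0 [0, [-1, -14, 8], -0.47]
-18 0 [0, [0, -12, 6], -0.38]
-24 0 [0, [0, -9, 5], -0.29]
-30 0 [0, [0, -7, 4], -0.2]
-36 0 [0, [0, -4, 3], -0.1]
-42 0 [0, [-1, -1, 2], -0.0]
-48 0 [0, [-2, 3, 1], 0.1]
-54 0 [0, [-3, 6, 1], 0.21]
-60 0 [0, [-5, 10, 1], 0.32]
-66 0 [0, [-7, 13, 1], 0.43]
-72 0 [0, [-9, 17, 2], 0.55]
-76 0 [0, [-11, 19, 3], 0.64]
-80 0 [0, [-13, 21, 3], 0.72]
```

Call:
play_rows:
  motion:
    - [0, [-2, 3, 0], 0.1]
    - [0, [-3, 6, 0], 0.21]
    - [0, [-5, 10, 0], 0.32]
    - [0, [-7, 13, 0], 0.43]

```text
time_s: 14.45
tcp_pos: [0.5242, 0.1107, 0.1263]
orientation: [-3.138, -0.071, -0.01]
contact_force: [5.8, 11.4, -1.1]
grip_width: 0.005
finger_force: 5.0
```

```bash
python3 cw.py
```

```text
14.45 [0.5242 0.1107 0.1263] [ 5.8 11.4 -1.1] (np.int64(4), array([41. , 12.8]), array([2.2, 0.3]), 6.3) (np.int64(96), array([ 0.7, -0.5]), array([16.1, 62.4]), 129.9)
0 0.012 [0, [-7, -40, 11], -1.07]
0 0 [0, [-10, -29, 11], -1.07]
-6 0 [0, [-8, -28, 9], -0.98]
-12 0 [0, [-7, -26, 8], -0.89]
-18 0 [0, [-5, -24, 6], -0.81]
-24 0 [0, [-4, -22, 5], -0.72]
-30 0 [0, [-3, -20, 4], -0.63]
-36 0 [0, [-2, -17, 3], -0.53]
-42 0 [0, [-1, -14, 2], -0.43]
-48 0 [0, [-1, -10, 1], -0.33]
-54 0 [0, [-1, -7, 1], -0.22]
-60 0 [0, [-1, -3, 1], -0.11]
-66 0 [0, [-1, 1, 1], 0.01]
-72 0 [0, [-2, 5, 2], 0.13]
-76 0 [0, [-2, 8, 3], 0.21]
-80 0 [0, [-4, 11, 3], 0.29]
```

Call:
play_rows:
  motion:
    - [0, [-2, 5, 1], 0.12]
    - [0, [-3, 8, 2], 0.2]

```text
time_s: 14.75
tcp_pos: [0.5205, 0.1011, 0.1241]
orientation: [-3.132, 0.242, -0.006]
contact_force: [1.2, -0.0, 1.0]
grip_width: -0.0
finger_force: 1.0
```

```bash
python3 cw.py|head -1
```

```text
14.75 [0.5205 0.1011 0.1241] [ 1.2 -0.   1. ] (np.int64(1), array([43.1,  1.6]), array([0., 0.]), 90.0) (np.int64(94), array([-1. , -0.8]), array([15.9, 61.4]), 106.2)
```

Call:
play_rows:
  motion:
    - [0, [6, 0, -8], 0]
    - [0, [8, 0, -40], 0]
    - [0, [8, 0, -80], 0]
    - [0, [8, 0, -120], 0]
    - [0, [-40, 0, -150], 0]
    - [0, [-90, 0, -150], 0]
    - [0, [-140, 0, -150], 0]
    - [0, [-140, 0, -150], 0]
    - [0, [-140, 0, -150], 0]

```text
time_s: 15.75
tcp_pos: [0.3805, 0.1227, 0.2737]
orientation: [3.133, -0.236, 0.005]
contact_force: [0.6, 0.4, -0.4]
grip_width: 0.001
finger_force: 0.0
```

```bash
python3 -c "
import go
for c in('wrist','top','scene'): print(go.bar(c))
from h import *
o=robot.get_obs();print(o['time_s'],o['contact_force'],o['tcp_pos'])
cv2.imwrite('pics/f.png',frame('wrist')[0])"
```

```text
(np.int64(1375), array([ 2. , -0.1]), array([15.6, 62.4]), 108.2)
(np.int64(137), array([-0.4, -0.6]), array([17.1, 62.1]), 108.3)
(np.int64(66), array([8.4, 0.6]), array([12.5, 63.6]), 99.8)
15.9 [-0.09963823 -0.54811683 -0.12658794] [0.38199848 0.12232495 0.27286996]
```

View pics/f.png

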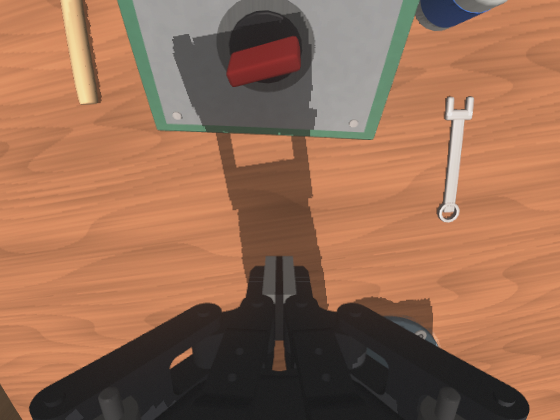

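The picture shows the bar at (264,62), at rest at 108.2°, which is 72° clockwise from the stop measured at 180°. The gripper is clear, and the wrench, tin and hammer are undisturbed.

```bash
python3 -c "
from plant import robot
print(robot.hand_in())"
```

```text
the job is handed in; nothing more can be done
None
```

I turned the selector counter-clockwise to its end stop, then clockwise three clicks; the camera shows it resting 72° from the stop, released, with the gripper clear and the hammer, tin and wrench not touched. The job is handed in, but the hand-in call returned no verdict.

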